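# Sweep loose microscope filters through the gate into the catch slot

### The arm

A 7-joint arm with a two-finger parallel gripper is mounted at the origin on the work surface; the furniture and walls round the work are solid. World frame = base frame: x ahead of the robot, y to its left, z up, the work surface at z = 0. Lengths are in m, angles in rad, forces in N, time in s.
With the tool pointing down it reaches from about 0.425 to 0.925 m from the base axis. Payload 6.8 kg.
Tool frame: the origin (TCP) lies on the front face of the gripper's body, between the roots of the fingers; the fingertips stand 73 mm ahead of it and the grasp point (between the pads) lies 54 mm ahead of it (env.nose_length is the distance from the TCP to the fingertips, in m); z points along the fingers, y is the line along which they close (so a half turn about z gives the same grasp; the last joint's range is limited). The gripper opens to 85 mm and grips with 20 to 120 N. Pads are 22 mm wide; open, the fingers measure 114 mm over their backs; the gripper's body (76 mm by 85 mm) begins 54 mm behind the grasp point. The pads swing forward as they close: fully open they stand 13 mm farther back than shut.
Start: joints at [-1.273, 0.477, 0.022, 1.555, -0.011, 1.109, -0.083], TCP at [0.266, 0.62, 0.304] pointing down, gripper open.
Joint ranges: [-2.96, 2.96], [-0.34, 2.1], [-1.41, 1.46], [0.24, 2.44], [-1.37, 4.51], [0.17, 1.92], [-2.96, 2.96]. Speed limits (rad/s): [2.39, 2.39, 3.14, 3.14, 3.14, 3.14, 3.14].

### API

Orientations are given as a unit quaternion [w, x, y, z].
In Python, from cell import env, kin, camera, calibration, job gives the robot as it stands. The module is installed in compiled form; this text tells all that it offers. Calls block until the motion is done:
- env.reach(position, orientation): joint-space move of the TCP to a pose.
- env.movel(position, velocity=0.15, rot=None, stop_force=None): straight line of the TCP; rot=None keeps the orientation; velocity is the mean speed in m/s. With stop_force (N) it stops when the force on the tool has changed by that much, and returns True; else False.
- env.goto_joints(angles): joint-space move.
- env.grip(opening, f_grip=None): finger opening in m; f_grip is the grip in N (None keeps the last); returns when the fingers have stopped.
- env.dwell(seconds).
- kin.inverse_kinematics(position, orientation): joint angles nearest the present ones, or None.
- env.get_state(): the state.
- camera(name): name is "scene" or "top" or "wrist"; returns (picture, depth): 400x640x3 uint8, blue, green, red; 400x640 float32, m along the optical axis (not along the pixel's ray), 0 where there is no reading.
- calibration(name): a dict with "fx", "fy", "cx", "cy" (pixels), "rvec" (rotation vector, rad) and "tvec" (3), from world to camera coordinates, as OpenCV has them. Camera axes: x right, y down, z forward; pixel columns grow to the right and rows downward; lengths in m; the calibration is good to about 2 mm. A picture is of the moment at which its call begins: read the wrist's pose just before it. calibration takes no time and is no camera call; for the wrist camera it gives the pose at the moment of the call.
A pose or a line that the arm cannot do raises env.PlanningError and nothing moves.
- job.job_done(): hands the job in; it is judged then, once.
The state is a dict: "time": time; "qpos": joint angles; "joint_velocities": joint speeds; "joint_torque": joint torques, N m; "tcp_pos": TCP position; "orientation": TCP orientation; "force": force on the tool from outside, world axes, zero at the start; "torque": the same for the moment, N m; "opening": finger opening in m; "gripper_force": force on a finger pad.
Only numpy, scipy, OpenCV 4.12 (cv2) and the standard library are available. Lean on these libraries where they do the work, as an engineer would, in place of code of your own. Each camera call takes 0.05 s, during which the arm holds its last target. There are 200 camera calls.

### The job

Using the fingertips only, push the three loose round black-rimmed filters lying on the raised sorting deck, one at a time and in any order, through the narrow gate in its fence so that each drops into the catch slot behind. Slide them along the deck: do not lift or carry them. Leave the coverslip box, the bottle and the pen where they are.

Things in the scene. Friction and masses are not known exactly. Their poses are not given: they have to be found in the camera images.
- sorting_deck: Fixed raised aluminium deck on four legs. Origin on the desk (z = 0) midway across it; local z up, +x points out through the gate (roughly back towards the robot, +-0.35 rad). Flat top at z = 50 mm, x = -90 to +46, y = -90 to +90 mm, no rim at rear and sides. Along the front edge (x = 45 to 51 mm) stands a fence 12 mm high above the deck with one gap, the gate.
- gate (a point): Middle of the gate, 33 mm wide, on the deck's top level (deck frame x = 48, y = 0, z = 50 mm); axes as the deck's. The deck ends at the front of the gap, x = 46 mm: a filter whose centre is pushed past there tips over the edge and drops into the slot.
- slot (a point): Middle of the catch slot's floor (deck frame x = 75, y = 0, z = 5 mm): an open-topped grey pocket behind the gate, inside x = 46 to 99, y = -24 to +24 mm; side and far walls rise to z = 62 mm.
- filter_1_center (a point): Centre of a loose round microscope filter, black ring with a glass face, 25 mm across, 9 mm high, about 25 g, lying flat on the deck (centre 4.5 mm above its top). The three are alike and lie in a row about 50 mm apart, at deck y near -50, 0 and +50 mm, x from -45 to -10 mm, any of them in any place. They slide when pushed.
- filter_2_center (a point): Centre of a loose round microscope filter, black ring with a glass face, 25 mm across, 9 mm high, about 25 g, lying flat on the deck (centre 4.5 mm above its top). The three are alike and lie in a row about 50 mm apart, at deck y near -50, 0 and +50 mm, x from -45 to -10 mm, any of them in any place. They slide when pushed.
- filter_3_center (a point): Centre of a loose round microscope filter, black ring with a glass face, 25 mm across, 9 mm high, about 25 g, lying flat on the deck (centre 4.5 mm above its top). The three are alike and lie in a row about 50 mm apart, at deck y near -50, 0 and +50 mm, x from -45 to -10 mm, any of them in any place. They slide when pushed.
- coverslip_box: Bystander: small white box 31 x 31 x 15 mm, loose on the deck near the fence, left of the gate as one looks through it (deck y about +67 mm, x about +21 mm); origin at the centre of its underside. It does not fit the gate; leave it.
- reagent_bottle: Bystander: loose brown bottle with black cap, 36 mm across, 74 mm high, standing on the desk in front of the fence beside the catch slot (deck y about +75 mm); origin at the centre of its foot.
- marker_pen: Bystander: loose marker pen, 133 mm long, 14 mm thick, lying on the desk along the deck's other side (deck y about -111 mm); origin under its middle, length along its y axis.
Things that resemble listed ones, but are neither listed nor needed, are in the scene too. What is shaped like the part that bears filter_1_center but red is not meant.

How it is judged:
On the way, in this order (a step that is already met when the one before it is completed fails the run):
1. a first filter lies in the catch slot (((x of filter_1_center in the frame of sorting_deck between 0.048 and 0.1 m and y of filter_1_center in the frame of sorting_deck between -0.025 and 0.025 m and z of filter_1_center in the frame of sorting_deck below 0.046 m) or (x of filter_2_center in the frame of sorting_deck between 0.048 and 0.1 m and y of filter_2_center in the frame of sorting_deck between -0.025 and 0.025 m and z of filter_2_center in the frame of sorting_deck below 0.046 m) or (x of filter_3_center in the frame of sorting_deck between 0.048 and 0.1 m and y of filter_3_center in the frame of sorting_deck between -0.025 and 0.025 m and z of filter_3_center in the frame of sorting_deck below 0.046 m))), for 0.2 s.
2. a second filter has followed, after the first ((((x of filter_1_center in the frame of sorting_deck between 0.048 and 0.1 m and y of filter_1_center in the frame of sorting_deck between -0.025 and 0.025 m and z of filter_1_center in the frame of sorting_deck below 0.046 m) and (x of filter_2_center in the frame of sorting_deck between 0.048 and 0.1 m and y of filter_2_center in the frame of sorting_deck between -0.025 and 0.025 m and z of filter_2_center in the frame of sorting_deck below 0.046 m)) or ((x of filter_1_center in the frame of sorting_deck between 0.048 and 0.1 m and y of filter_1_center in the frame of sorting_deck between -0.025 and 0.025 m and z of filter_1_center in the frame of sorting_deck below 0.046 m) and (x of filter_3_center in the frame of sorting_deck between 0.048 and 0.1 m and y of filter_3_center in the frame of sorting_deck between -0.025 and 0.025 m and z of filter_3_center in the frame of sorting_deck below 0.046 m)) or ((x of filter_2_center in the frame of sorting_deck between 0.048 and 0.1 m and y of filter_2_center in the frame of sorting_deck between -0.025 and 0.025 m and z of filter_2_center in the frame of sorting_deck below 0.046 m) and (x of filter_3_center in the frame of sorting_deck between 0.048 and 0.1 m and y of filter_3_center in the frame of sorting_deck between -0.025 and 0.025 m and z of filter_3_center in the frame of sorting_deck below 0.046 m)))), for 0.2 s.
3. the third filter has followed, after the second (x of filter_1_center in the frame of sorting_deck between 0.048 and 0.1 m and y of filter_1_center in the frame of sorting_deck between -0.025 and 0.025 m and z of each of filter_1_center, filter_2_center, filter_3_center in the frame of sorting_deck below 0.046 m and x of filter_2_center in the frame of sorting_deck between 0.048 and 0.1 m and y of filter_2_center in the frame of sorting_deck between -0.025 and 0.025 m and x of filter_3_center in the frame of sorting_deck between 0.048 and 0.1 m and y of filter_3_center in the frame of sorting_deck between -0.025 and 0.025 m), for 0.2 s.
At the end, for the whole second after the job is handed in: All three filters rest inside the catch slot: centres between its walls and more than 4 mm below the deck's top, slower than 20 mm/s; the coverslip box, bottle and pen are within 12 mm of where they were (all of step 3 and linear speed of each of filter_1, filter_2, filter_3 below 0.02 m/s and distance of each of coverslip_box, reagent_bottle, marker_pen from where it was at the start of the episode below 0.012 m); the robot touches nothing.
It fails at once if a filter is lifted: its centre rises more than 8 mm above where it lay on the deck (height (world z) of any of filter_1_center, filter_2_center, filter_3_center above 0.0625 m).
It fails at once if the coverslip box is moved by more than 12 mm (distance of coverslip_box from where it was at the start of the episode above 0.012 m).
It fails at once if the reagent bottle is moved by more than 12 mm (distance of reagent_bottle from where it was at the start of the episode above 0.012 m).
It fails at once if the marker pen is moved by more than 12 mm (distance of marker_pen from where it was at the start of the episode above 0.012 m).
It also fails if it takes over 72 s, if anything falls off the work surface, if the arm or the gripper's body presses on something with over 40 N, if the wrist force passes 120 N, or if a joint passes its speed limit or range.

## Working session

There is one attempt and no reset: what is moved stays moved. The work goes in short steps, each a Python script; the robot and the scene stay as the last script left them, time stands still between calls to the robot, and variables do not carry over. Pictures are saved under pics/ and viewed, at most 10 in all, crops included, and the job is handed in when it is done.

```bash
mkdir -p pics
python3 - <<'E'
from cell import env,camera,calibration
import cv2,numpy as np
for n in("top","scene"):
    p,d=camera(n);cv2.imwrite(f"pics/{n}0.png",p);np.savez(f"{n}0.npz",p=p,d=d)
    c=calibration(n);print(n,c)
s=env.get_state();print(s["time"],s["tcp_pos"],s["orientation"],s["opening"],env.nose_length)
E
```

```text
top {'fx': 490.81636157054766, 'fy': 490.81636157054766, 'cx': 307.5572825940832, 'cy': 205.26847664251923, 'rvec': array([ 2.00733442, -2.20395787,  0.23814638]), 'tvec': array([0.06291383, 0.59020498, 0.78841287])}
scene {'fx': 434.08003038625463, 'fy': 434.08003038625463, 'cx': 325.2927612917836, 'cy': 195.9612014458541, 'rvec': array([ 0.20966988,  2.85399232, -1.20424513]), 'tvec': array([ 0.60006892, -0.02707993,  0.94221107])}
0.1 [0.26626081 0.61982041 0.30301878] [-1.33513464e-04  2.01486421e-01  9.79490951e-01 -8.25185846e-04] 0.08545630127994581 0.0726
```

View pics/top0.png

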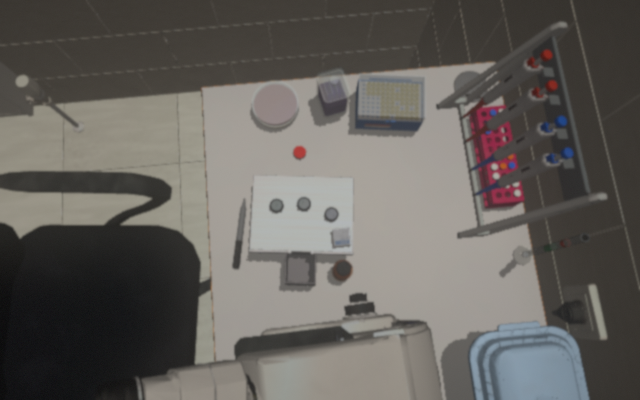

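View pics/scene0.png

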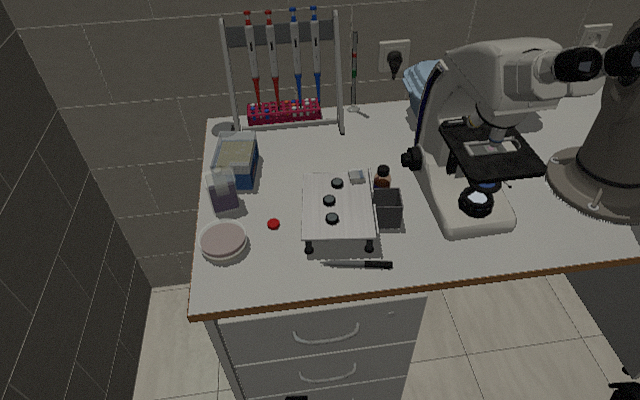

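Top view: three black-rimmed filters at (277,206), (304,204) and (331,214) on the deck. The red disc at (300,152) lies on the desk and is the decoy. The box is at (341,237), bottle (342,271), slot (300,268), pen (240,235). The microscope stands between the robot and the deck.

```bash
cat > h.py <<'E'
import cv2,numpy as np
from scipy.spatial.transform import Rotation as R
def cam2world(c,d):
    v,u=np.mgrid[:d.shape[0],:d.shape[1]]
    P=np.dstack([(u-c["cx"])/c["fx"]*d,(v-c["cy"])/c["fy"]*d,d])
    return (P-c["tvec"])@R.from_rotvec(c["rvec"]).as_matrix()
def on_plane(c,uv,z):
    M=R.from_rotvec(c["rvec"]).as_matrix();o=-M.T@c["tvec"]
    uv=np.atleast_2d(uv).astype(float)
    r=np.c_[(uv[:,0]-c["cx"])/c["fx"],(uv[:,1]-c["cy"])/c["fy"],np.ones(len(uv))]@M
    return o+r*((z-o[2])/r[:,2])[:,None]
E
python3 - <<'E'
from h import *
from cell import calibration
f=np.load("top0.npz");p,d=f["p"],f["d"];c=calibration("top");W=cam2world(c,d)
print(on_plane(c,[[277,206],[304,204],[331,214]],.059).round(4),'box',on_plane(c,[341,237],.065).round(3),'bottle',on_plane(c,[342,271],.07).round(3),'slot',on_plane(c,[300,268],.062).round(3))
m=((W[...,2]>.04)&(W[...,2]<.056)&(d>0)).astype(np.uint8)
m[:160]=0;m[258:]=0;m[:,:240]=0;m[:,365:]=0
m=cv2.morphologyEx(m,cv2.MORPH_OPEN,np.ones((3,3)))
print(m.sum(),np.median(W[...,2][m>0]))
r=cv2.minAreaRect(W[m>0][:,:2].astype(np.float32)*1000);print(r,cv2.boxPoints(r))
h=W[...,2];h=np.where(d>0,h,0)
# tall things
for lo,hi in((.06,.09),(.09,.2),(.2,.6)):
    k=(h>lo)&(h<hi);k[:,:200]=0;n,l,s,ce=cv2.connectedComponentsWithStats(k.astype(np.uint8))
    for i in range(1,n):
        if s[i,4]>60:
            q=W[l==i];print(lo,s[i],q.min(0).round(3),q.max(0).round(3))
cv2.imwrite("pics/crop0.png",cv2.resize(p[140:300,225:385],None,fx=3.7,fy=3.7,interpolation=cv2.INTER_CUBIC))
c2=calibration("wrist");print(c2)
E
```

```text
[[ 0.5986  0.061   0.059 ]
 [ 0.5977  0.0135  0.059 ]
 [ 0.5755 -0.0317  0.059 ]] box [[ 0.533 -0.044  0.065]] bottle [[ 0.474 -0.039  0.07 ]] slot [[0.487 0.03  0.062]]
6749 0.04911440761751072
((584.4462890625, 18.82624053955078), (179.88006591796875, 136.1605224609375), 82.87954711914062) [[505.74252  -61.981213]
 [640.8529   -78.859085]
 [663.15      99.6337  ]
 [528.0397   116.511566]]
0.06 [500   0  17  52 404] [ 0.847 -0.4    0.06 ] [ 0.962 -0.395  0.09 ]
0.06 [316  67  36  40 935] [ 0.775 -0.089  0.06 ] [ 0.843 -0.029  0.09 ]
0.06 [ 358   73   68   48 2920] [ 0.733 -0.23   0.06 ] [ 0.831 -0.099  0.075]
0.06 [477  81  17  13 102] [ 0.774 -0.341  0.06 ] [ 0.788 -0.321  0.09 ]
0.06 [517  81   9  16  90] [ 0.76 -0.4   0.06] [ 0.783 -0.396  0.089]
0.06 [457  82  18  14 104] [ 0.775 -0.308  0.06 ] [ 0.787 -0.285  0.089]
0.06 [523 110  11  21 152] [ 0.693 -0.4    0.06 ] [ 0.73  -0.396  0.09 ]
0.06 [529 143  11  18 120] [ 0.638 -0.4    0.061] [ 0.664 -0.395  0.089]
0.06 [535 173  16  35 298] [ 0.55 -0.4   0.06] [ 0.611 -0.396  0.09 ]
0.06 [544 217  14  27 231] [ 0.489 -0.4    0.06 ] 
[... 1389 characters left out ...]
0.09 ] [ 0.419 -0.037  0.104]
0.09 [394 320  38  15  94] [ 0.365 -0.151  0.09 ] [ 0.385 -0.104  0.2  ]
0.09 [ 234  326  143   34 1880] [ 0.358 -0.081  0.091] [0.389 0.133 0.19 ]
0.09 [431 336  10  54  69] [ 0.292 -0.156  0.151] [ 0.363 -0.141  0.2  ]
0.2 [  496     0   144   400 27549] [ 0.259 -0.401  0.2  ] [ 0.863 -0.295  0.387]
0.2 [577 233  13  10  75] [ 0.473 -0.383  0.2  ] [ 0.485 -0.369  0.211]
0.2 [  200   322   242    78 13402] [ 0.285 -0.144  0.2  ] [0.385 0.141 0.396]
{'fx': 353.01228746714827, 'fy': 353.01228746714827, 'cx': 321.52158969680266, 'cy': 194.22752435314231, 'rvec': array([-2.41496443, -1.59048103, -0.22977508]), 'tvec': array([-0.67458839, -0.03686558,  0.37875199])}
```

View pics/crop0.png

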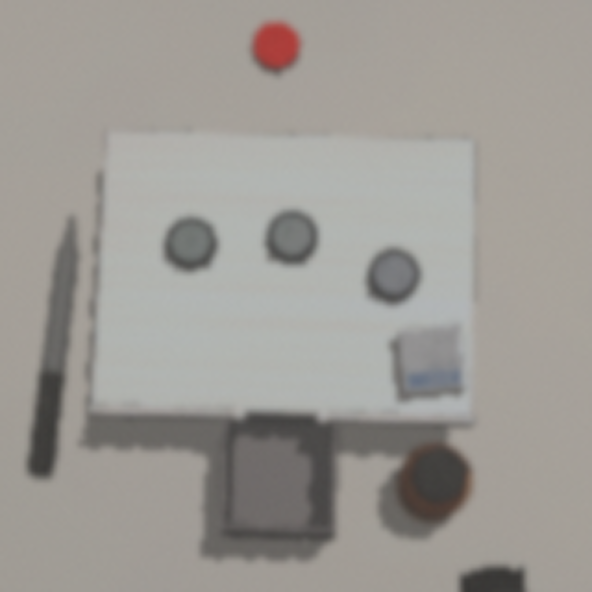

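The three grey-faced, black-rimmed discs at crop (190,243), (292,237) and (393,275) lie on the deck and are the filters. The red disc at crop (276,47) lies on the desk and is excluded. The fitted deck rectangle of 179.9 x 136.2 mm at z = 49 mm matches the given deck, so I'm moving in for a closer look.

```bash
cat >> h.py <<'E'
th=np.deg2rad(172.88); O=np.array([.5626,.0216])
def w2d(p): p=np.atleast_2d(p)[:,:2]-O; return np.c_[p@[np.cos(th),np.sin(th)],p@[-np.sin(th),np.cos(th)]]
def d2w(x,y): return O+[np.cos(th)*x-np.sin(th)*y,np.sin(th)*x+np.cos(th)*y]
def quat(phi,flip):
    # tool down, finger line across deck-frame heading phi
    a=th+phi; y=np.array([-np.sin(a),np.cos(a),0])*flip; z=np.array([0,0,-1.])
    q=R.from_matrix(np.c_[np.cross(y,z),y,z]).as_quat(); return q[[3,0,1,2]]
E
python3 - <<'E'
from h import *
from cell import env,kin,camera,calibration
c=calibration("top")
print('deck frame filters',w2d(on_plane(c,[[276.4,205.7],[303.9,204.1],[331.3,214.3]],.059)).round(4).tolist(),'gate',w2d(on_plane(c,[301.8,253],.056)),'box',w2d([[.533,-.045]]))
for f in(1,-1):
    for phi in(-.6,0,.6):
        for x in(-70,20): 
            q=kin.inverse_kinematics([*d2w(x/1000,0),.126],quat(phi,f)); print(f,phi,x,None if q is None else np.round(q,2))
env.movel([.62,.32,.32],.3)
f=1
qs=[kin.inverse_kinematics([*d2w(-.03,0),.3],quat(0,f)) for f in(1,-1)]
s=env.get_state();dq=[9 if q is None else abs(q-s["qpos"]).max() for q in qs];f=(1,-1)[int(np.argmin(dq))];print(dq,f)
env.reach([*d2w(-.03,0),.30],quat(0,f));env.grip(.014)
s=env.get_state();print(s["time"],s["tcp_pos"],s["force"],s["opening"],env.nose_length,s["qpos"].round(2) if hasattr(s["qpos"],'round') else s["qpos"])
for n in("wrist","scene"):
    cc=calibration(n);p,d=camera(n);cv2.imwrite(f"pics/{n}1.png",p);np.savez(f"{n}1.npz",p=p,d=d,**cc)
a=cv2.imread("pics/wrist1.png");b=cv2.imread("pics/scene1.png")
cv2.imwrite("pics/both1.png",np.vstack([a[:,:],b])[:800] if 0 else cv2.resize(np.vstack([a,b]),(480,600)))
E
```

```text
deck frame filters [[-0.0313, -0.0446], [-0.0357, 0.0035], [-0.0189, 0.0519]] gate [[0.04999165 0.00265268]] box [[0.02111682 0.06975529]]
1 -0.6 -70 [-0.87  1.09  1.26  1.84 -1.16  1.17 -1.48]
1 -0.6 20 [-0.98  0.99  1.26  2.06 -1.14  1.07 -1.42]
1 0 -70 [-0.56  0.71  0.63  1.82 -0.56  0.8  -1.34]
1 0 20 [-0.62  0.58  0.6   2.04 -0.52  0.67 -1.37]
1 0.6 -70 [-0.6   0.73  0.69  1.83 -0.62  0.81 -0.69]
1 0.6 20 [-0.61  0.58  0.59  2.04 -0.51  0.67 -0.78]
-1 -0.6 -70 [-0.35  0.63  0.31  1.81 -0.27  0.74  0.96]
-1 -0.6 20 [-0.4   0.52  0.3   2.02 -0.25  0.63  0.92]
-1 0 -70 [-0.26  0.62  0.19  1.8  -0.17  0.73  1.47]
-1 0 20 [-0.31  0.51  0.2   2.02 -0.16  0.63  1.44]
-1 0.6 -70 [-0.17  0.61  0.07  1.8  -0.06  0.73  1.98]
-1 0.6 20 [-0.24  0.5   0.1   2.01 -0.08  0.63  1.96]
[np.float64(2.139974954997152), np.float64(0.708953219619703)] -1
3.6417 [0.5923567  0.01781485 0.29998652] [ 0.62947795 -0.03531036  0.03381588] 0.014109050485197856 0.0726 [-0.25  0.35  0.15  1.77 -0.06  1.03  1.37]
```

View pics/both1.png

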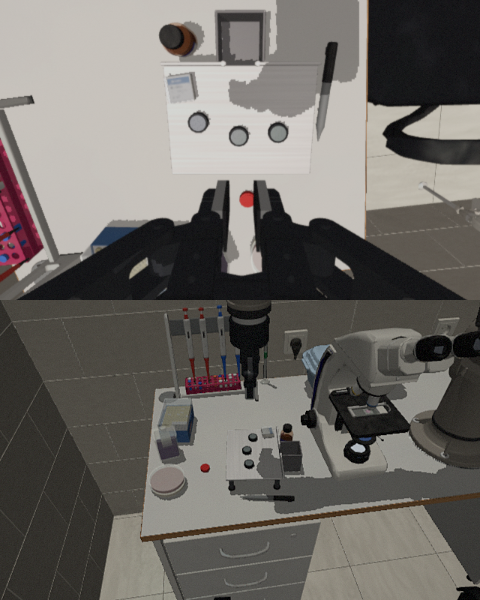

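The wrist view shows the filters at about (264,163), (317,181) and (371,176), with the gate at about (323,85). In the scene view the arm hangs clear of the microscope. I'm refining the positions from this closer picture.

Run:
```python
from h import *
f=np.load("wrist1.npz");c={k:f[k] for k in("fx","fy","cx","cy","rvec","tvec")};p,d=f["p"],f["d"];W=cam2world(c,d)
h=W[...,2]
m=((h>.044)&(h<.0555)&(d>.05)).astype(np.uint8);m[240:]=0;m[:70]=0
n,l,s,_=cv2.connectedComponentsWithStats(cv2.morphologyEx(m,cv2.MORPH_OPEN,np.ones((3,3))));i=1+s[1:,4].argmax()
q=W[l==i];r=cv2.minAreaRect(q[:,:2].astype(np.float32)*1000);print(np.median(q[:,2]),r,cv2.boxPoints(r))
D=w2d(W.reshape(-1,3)).reshape(400,640,2)*1000
k=(h>.057)&(h<.067)&(abs(D[...,0]-48)<5)&(abs(D[...,1])<95)&(d>.05)
ys=np.sort(D[k][:,1]);print('fence n',len(ys),ys[[0,-1]],'gap',[(a,b) for a,b in zip(ys[:-1],ys[1:]) if b-a>4], 'x',np.percentile(D[k][:,0],[5,50,95]))
g=cv2.GaussianBlur(cv2.cvtColor(p,cv2.COLOR_BGR2GRAY),(3,3),0)
C=cv2.HoughCircles(g[120:230,220:420],cv2.HOUGH_GRADIENT,1,25,param1=120,param2=12,minRadius=9,maxRadius=18)
for u,v,rr in C[0]:
    w=on_plane(c,[u+220,v+120],.059);print(u+220,v+120,rr,(w2d(w)*1000).round(1),(rr/c["fx"]*1000*np.median(d[int(v)+120,int(u)+220])).round(1))
for (u,v) in((264,163),(317,181),(371,176)):
    kk=(h>.0555)&(h<.063)&(np.hypot(*(np.mgrid[:400,:640]-np.array([v,u])[:,None,None]))<20);print('depth cent',D[kk].min(0),D[kk].max(0),(D[kk].min(0)+D[kk].max(0))/2)
```

```text
0.050089248800077146 ((586.3975830078125, 18.1048583984375), (180.23008728027344, 136.11712646484375), 83.15682220458984) [[508.08646  -63.258873]
 [643.2339   -79.47753 ]
 [664.70874   99.46859 ]
 [529.5613   115.68725 ]]
fence n 941 [-88.6961834   90.38849913] gap [(np.float64(-15.762573264405297), np.float64(16.69896638536661))] x [44.06876141 46.39919268 48.80547961]
370.5 175.5 13.6 [[-32.6 -44.7]] 12.3
263.5 163.5 10.6 [[-21.5  51.6]] 9.5
317.5 182.5 9.6 [[-39.1   3.3]] 8.7
depth cent [-34.10462309  39.54859173] [-9.65726396 64.01085329] [-21.88094352  51.77972251]
depth cent [-51.36969142  -9.01183651] [-26.90718091  14.73166185] [-39.13843616   2.85991267]
depth cent [-46.38139115 -56.9846513 ] [-22.38365847 -32.7035933 ] [-34.38252481 -44.8441223 ]
```

```bash
sed -i 's/^th=.*/th=np.deg2rad(173.0); O=np.array([.5636,.0212])/' h.py
cat >> h.py <<'E'
GAP=.012; OFF=np.sqrt(.0125**2-(GAP/2)**2)+.011; Z=.1246
def pose(C,phi,back=0.,z=Z):
    t=np.array(C)-(OFF+back)*np.array([np.cos(phi),np.sin(phi)]); return [*d2w(*t),z],quat(phi,-1)
def push(env,F,P=None,end=.053):
    F=np.array(F);P=np.array([.048,0]) if P is None else np.array(P);one=P[0]>.04
    phi=np.arctan2(*(P-F)[::-1])
    env.reach(*pose(F,phi,.008,.2)); env.grip(GAP)
    p,q=pose(F,phi,.008); print('down hit',env.movel(p,.12,rot=q,stop_force=15))
    if not one:
        p,q=pose(P,phi);print('leg1',env.movel(p,.05,rot=q,stop_force=20))
        n=int(np.ceil(abs(phi)/.15));C=P.copy()
        for a in np.linspace(phi,0,n+1)[1:]:
            C=C+[.0012,0];p,q=pose(C,a);env.movel(p,.05,rot=q)
        phi=0
    p,q=pose([end,0],phi);print('leg2',env.movel(p,.05,rot=q,stop_force=12), env.get_state()["force"].round(1))
    p,q=pose([end,0],phi,.01);env.movel(p,.1,rot=q)
    p[2]=.2;env.movel(p,.25)
    print('t',env.get_state()["time"])
def look(camera,calibration,name):
    c=calibration("wrist");p,d=camera("wrist");cv2.imwrite(f"pics/{name}.png",p);W=cam2world(c,d)
    D=w2d(W.reshape(-1,3)).reshape(400,640,2)*1000;h=W[...,2]*1000
    k=((h>55.5)&(h<62)&(D[...,0]>-85)&(D[...,0]<40)&(abs(D[...,1])<85)&(d>.05)).astype(np.uint8)
    n,l,s,_=cv2.connectedComponentsWithStats(k)
    for i in range(1,n):
        if s[i,4]>40: q=D[l==i];print('blob',s[i,4],q.min(0).round(1),q.max(0).round(1),((q.min(0)+q.max(0))/2).round(1))
    k=(D[...,0]>50)&(D[...,0]<95)&(abs(D[...,1])<20)&(d>.05)
    if k.any(): print('slot z pct',np.percentile(h[k],[5,25,50,75,95]).round(1))
E
python3 - <<'E'
from h import *
from cell import env,camera,calibration
push(env,[-.0365,.0033])
look(camera,calibration,"w2")
E
```

```text
down hit True
leg2 False [-0.4 -0.  -0.6]
t 7.8833
blob 196 [ 7.4 53.2] [36.4 84.5] [21.9 68.9]
blob 1004 [-32.8  39.2] [-8.2 63.8] [-20.5  51.5]
blob 879 [-46.3 -57.4] [-21.3 -33.4] [-33.8 -45.4]
slot z pct [ 4.2  4.9  5.5 13.2 14.7]
```

View pics/w2.png

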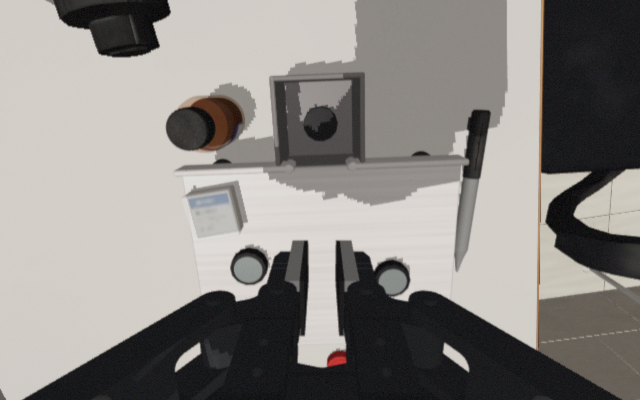

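The first filter lies in the slot at (320,123). The other two are at (249,266) and (392,278), and the bystanders are undisturbed. Next is the one at y = -45.

```bash
sed -i 's/Z=.1246/Z=.1256/; s/print(.down hit.,env.movel(p,.12,rot=q,stop_force=15))/print("down hit",env.movel(p,.12,rot=q,stop_force=25),env.get_state()["tcp_pos"][2],env.get_state()["force"])/' h.py
python3 - <<'E'
from h import *
from cell import env,camera,calibration
push(env,[-.0332,-.045],[-.005,0])
look(camera,calibration,"w3")
E
```

```text
down hit False 0.12593369575249283 [0.4301608  0.27549851 0.14505256]
leg1 False
leg2 False [ 0.4 -0.2 -0.5]
t 14.9917
blob 208 [ 8.2 53.1] [36.2 85. ] [22.2 69. ]
blob 1018 [-33.5  39.3] [-8.4 64.1] [-21.   51.7]
slot z pct [ 4.2  5.   6.  14.7 26.8]
```

View pics/w3.png

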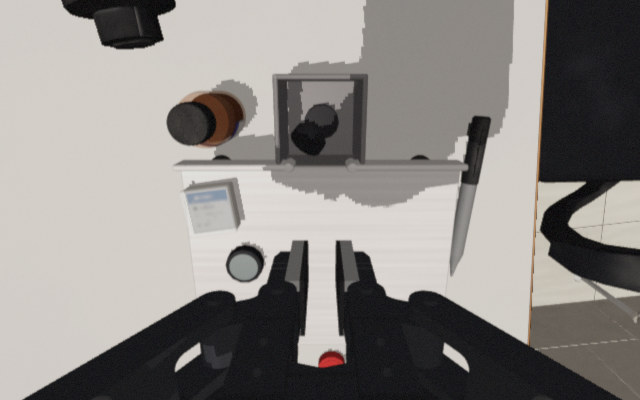

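The second filter is in the slot too, with the pair at (320,121) and (308,137). The third is at (245,264), beside the box. I'll push it nearly sideways first to stay clear of the box.

Run:
```python
from h import *
from cell import env,camera,calibration
push(env,[-.0203,.0517],[-.013,0])
look(camera,calibration,"w4")
```

```text
down hit False 0.12606126020334152 [ 0.39536727  0.08604627 -0.62291726]
leg1 False
leg2 True [ 3.1 -0.7  0.3]
t 22.7417
blob 1146 [ 16.5 -18.6] [40.   5.5] [28.3 -6.5]
blob 199 [ 7.  53.3] [36.2 84.8] [21.6 69. ]
slot z pct [ 4.2  5.   5.9 14.7 26.9]
```

View pics/w4.png

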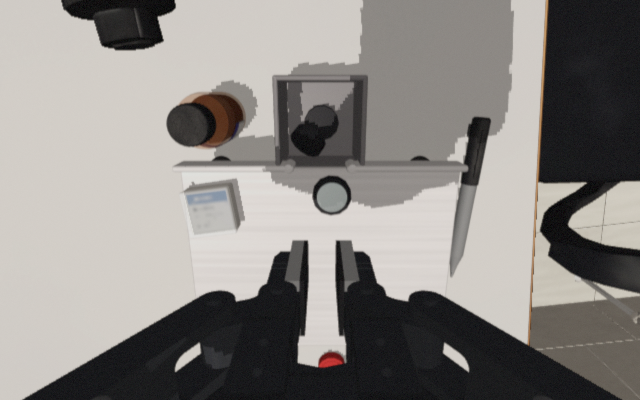

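The third filter slipped on the turn and stopped against the fence at (332,195), which is deck (28,-6.5). I'll straddle it with the fingers, shift it sideways to y = 0, then push it out from behind.

Run:
```python
from h import *
from cell import env,camera,calibration
q=quat(0,-1)
env.grip(.034)
mv=lambda x,y,z,v,f=None: env.movel([*d2w(x,y),z],v,rot=q,stop_force=f)
mv(-.012,-.0065,.2,.2); print(mv(-.012,-.0065,Z+.001,.1,25))
print(mv(.022,-.0065,Z+.001,.05,8)); print(mv(.022,.0045,Z+.001,.03,12)); mv(-.02,.0045,Z+.001,.08)
mv(-.02,0,.2,.2)
look(camera,calibration,"w5")
```

```text
False
False
False
blob 1322 [ 16.5 -10.9] [39.8 13. ] [28.2  1.1]
blob 129 [ 7.  53.4] [36.1 58.9] [21.6 56.2]
slot z pct [ 4.2  5.1  6.  14.9 26.9]
```

Run:
```python
from h import *
from cell import env,camera,calibration
push(env,[.0275,.0005])
look(camera,calibration,"w6")
env.movel([*d2w(-.05,0),.3],.25);env.dwell(.5);print(env.get_state()["time"])
```

```text
down hit False 0.12601969981481664 [-0.14730609 -0.69522354 -0.30743977]
leg2 False [ 0.4 -0.3 -1.4]
t 29.8
blob 208 [ 7.  53.3] [36.4 84.1] [21.7 68.7]
slot z pct [ 4.3  5.3 13.6 21.7 38.9]
30.9917
```

View pics/w6.png

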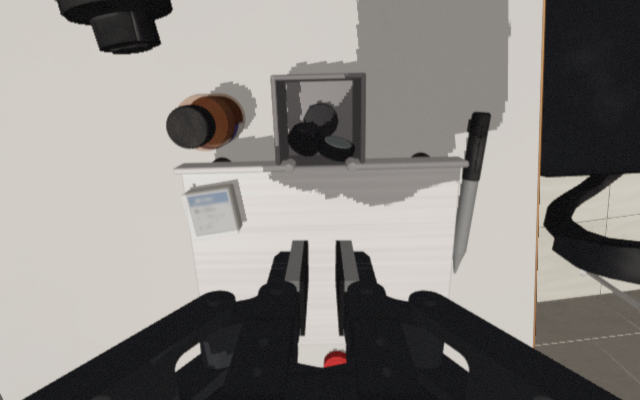

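All three filters are in the slot: (320,120), (304,138) and a leaning one at (337,148). Before handing in I'll check where the leaning one's centre is.

Run:
```python
from h import *
from cell import env,camera,calibration
c=calibration("wrist");p,d=camera("wrist");W=cam2world(c,d);D=w2d(W.reshape(-1,3)).reshape(400,640,2)*1000;h=W[...,2]*1000
k=(D[...,0]>47)&(D[...,0]<97)&(abs(D[...,1])<23)&(d>.05)
for lo,hi in((11,18),(18,30),(30,50),(50,64)):
    q=D[k&(h>lo)&(h<hi)];print(lo,len(q),len(q) and np.percentile(q,[3,50,97],axis=0).round(1).tolist())
cv2.imwrite("pics/w7.png",cv2.resize(p[60:160,250:400],None,fx=5,fy=5,interpolation=cv2.INTER_CUBIC))
```

```text
11 569 [[48.9, -11.2], [71.3, -0.0], [81.6, 20.8]]
18 441 [[50.5, -7.9], [60.3, 9.1], [68.4, 20.2]]
30 270 [[47.7, -19.5], [53.2, -8.5], [58.8, 0.2]]
50 56 [[47.2, -22.8], [48.1, -16.1], [49.7, 22.4]]
```

View pics/w7.png

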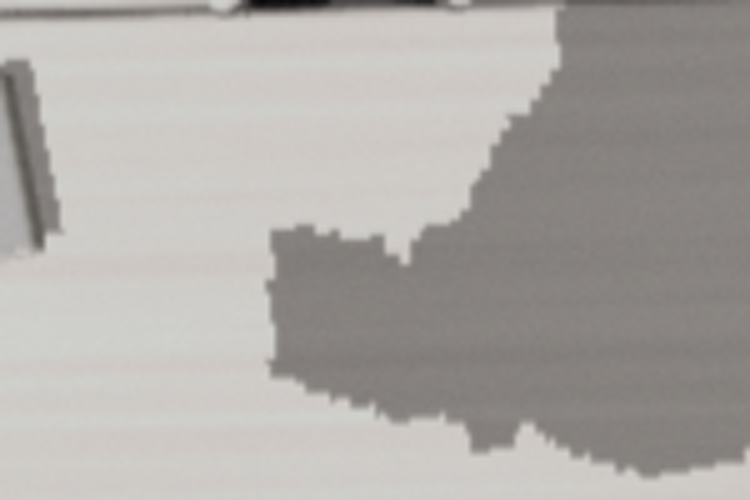

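The crop missed the slot, but the depth settles it. The leaning filter's face spans x 48–59, y -20 to 0 at z 30–40, so its centre is inside the slot and below 46 mm.

```bash
python3 -c "
from cell import job;print(job.job_done())"
```

```text
the job is handed in; nothing more can be done
None
```

I pushed all three filters through the gate into the catch slot and handed the job in at about 31 s of the 72 s limit; the coverslip box, bottle and pen showed no visible movement, and no verdict came back.

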